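Pack the ear-examination tray for the ward round

TASK

Pack the carry tray for an ear examination on the ward: lay the otoscope and the plain tuning fork, each the right way round, down into their shaped recesses, stand the white tip pot in the round recess and the blue specula rack in the rectangular one, all set down gently, not dropped, so that they rest fully on the recess floors. Leave the ophthalmoscope and the weighted tuning fork lying where they are; they do not belong to the ear set.

Things in the scene. Friction and masses are not known exactly. Their poses are not given: they have to be found in the camera images.
- otoscope_mid (a point): Black otoscope on its side, 180 mm long, 150 g: round handle 26 mm thick, chrome collar, round flat head (x 55 to 89 mm, 26 mm high) with a grey cone pointing sideways to y = +36 mm; other side y = -20. To pack. Point: mid-length on the handle's axis, 13 mm above what it lies on; grip the handle here, across y. x runs along the handle to the head.
- fork_mid (a point): Plain nickel tuning fork lying flat, no weights, 165 mm long, 10 mm thick, 120 g; tines 28 mm wide over both, stem 8 mm round. To pack. Point: mid-length, half-way up (5 mm); x runs from stem to tine ends, y across. Tines from x = -17 to +82 mm, stem from x = -30 to -82. Grip here across both tines; it balances about 10 mm nearer the tine ends.
- tip_pot_mid (a point): White ceramic pot of ear tips, upright, round: 56 mm in diameter, 55 mm high, 160 g; black tips inside stand up to 3 mm above the rim. To pack. Point: its centre, 27.5 mm above the underside; z is its axis.
- specula_rack_mid (a point): Blue plastic specula rack, 100 g: block 78 mm (x) by 54 mm (y) by 22 mm, eight grey specula standing 8 mm above it, and an upright carrying fin in the middle, 50 mm along x, 10 mm thick (y), top 60 mm above the underside. To pack, either way round. Point: centre, 30 mm above the underside. Grip the fin across y, fingertips above the specula.
- otoscope_holder: Grey holder block, 18 mm high, in the steel carry tray (14 mm rim); stays put. Recess 12 mm deep in the otoscope's outline: 42 mm wide for the handle (x -99 to 44 mm), at the head end (x 44 to 99) y -29 to +45; open full width (96 mm) at x -28 to 28 for fingers. Origin: underside centre; recess floor 6 mm above it. Packed: otoscope's point 19 mm above the origin, axes alike.
- fork_holder: Grey holder block, 18 mm high, in the steel carry tray (14 mm rim); stays put. Recess 12 mm deep in the plain fork's outline: 25 mm wide for the stem (x -92 to -34 mm), 44 mm wide for the tines (x 28 to 92); between them open full width (96 mm) for fingers. Origin: underside centre; recess floor 6 mm above it. Packed: fork's point 11 mm above the origin, axes alike.
- pot_holder: Grey holder block, 18 mm high, in the steel carry tray (14 mm rim); stays put. 107 mm (x) by 96 mm (y), with a round recess for the tip pot, 74 mm in diameter, 12 mm deep. Origin: underside centre; recess floor 6 mm above it. Packed: pot's point 33.5 mm above the origin.
- rack_holder: Grey holder block, 18 mm high, in the steel carry tray (14 mm rim); stays put. 107 mm (x) by 96 mm (y), with a rectangular recess for the specula rack, 94 mm (x) by 70 mm (y), 12 mm deep. Origin: underside centre; recess floor 6 mm above it. Packed: rack's point 36 mm above the origin, x along the holder's x, either way round.
- ophthalmoscope_mid (a point): Look-alike that stays: black ophthalmoscope on the counter, handle and chrome collar like the otoscope's, but a block head 40 by 32 mm with a chrome-ringed window on top and no cone. 180 mm long, 26 mm high. Point: mid-length, 13 mm up; x runs to the head.
- weighted_fork_mid (a point): Look-alike that stays: larger nickel tuning fork with a block weight outside each tine near its end. 200 mm long, 12 mm thick, 48 mm wide over the weights. Point: mid-length, 6 mm up; x runs from stem to tine ends.

How it is judged (in metres and radians):
At the end, for the whole second after the job is handed in: Otoscope, plain fork, pot and rack each rest released in their own holder: point within 15 mm (from above) of the holder's origin, within 4 mm of the packed height, tilted under 0.1 rad; ophthalmoscope and weighted fork within 20 mm of where they began (horizontal distance between otoscope_mid and otoscope_holder below 0.015 m and z of otoscope_mid in the frame of otoscope_holder between 0.015 and 0.023 m and angle between each of otoscope_mid, fork_mid, tip_pot_mid, specula_rack_mid's own z axis and vertical below 0.1 rad and horizontal distance between fork_mid and fork_holder below 0.015 m and z of fork_mid in the frame of fork_holder between 0.007 and 0.015 m and horizontal distance between tip_pot_mid and pot_holder below 0.015 m and z of tip_pot_mid in the frame of pot_holder between 0.0295 and 0.0375 m and horizontal distance between specula_rack_mid and rack_holder below 0.015 m and z of specula_rack_mid in the frame of rack_holder between 0.032 and 0.04 m and distance of each of ophthalmoscope_mid, weighted_fork_mid from where it was at the start of the episode below 0.02 m); the robot touches nothing.
It fails at once if the ophthalmoscope is pushed or carried away from where it lies (more than 20 mm) (distance of ophthalmoscope_mid from where it was at the start of the episode above 0.02 m).
It fails at once if the weighted tuning fork is pushed or carried away from where it lies (more than 20 mm) (distance of weighted_fork_mid from where it was at the start of the episode above 0.02 m).
It fails at once if one of the four things to pack is dropped or knocked flying (faster than 0.6 m/s with no finger on it: a fall of about 20 mm) ((linear speed of otoscope above 0.6 m/s and contact force between the fingers and otoscope below 0.1 N) or (linear speed of fork above 0.6 m/s and contact force between the fingers and fork below 0.1 N) or (linear speed of tip_pot above 0.6 m/s and contact force between the fingers and tip_pot below 0.1 N) or (linear speed of specula_rack above 0.6 m/s and contact force between the fingers and specula_rack below 0.1 N)).
It also fails if it takes over 106 s, if anything falls off the work surface, if the arm or the gripper's body presses on something with over 40 N, if the wrist force passes 120 N, or if a joint passes its speed limit or range.

ROBOT

A 6-joint arm with a two-finger parallel gripper is mounted at the origin on the work surface. World frame = base frame: x ahead of the robot, y to its left, z up, the work surface at z = 0. Lengths are in mm, angles in rad, forces in N, time in s.
With the tool pointing down it reaches from about 350 to 725 mm from the base axis. Payload 4.3 kg.
Tool frame: the origin (TCP) lies at the centre of the arm's flange, where the gripper is bolted on; the fingertips stand 173 mm ahead of it and the grasp point (between the pads) lies 155 mm ahead of it (env.finger_overhang is the distance from the TCP to the fingertips, in mm); z points along the fingers, y is the direction in which the jaws open and shut (so a half turn about z gives the same grasp; the last joint's range is limited). The gripper opens to 85 mm and grips with 20 to 120 N. Pads are 22 mm wide; open, the fingers measure 114 mm over their backs; the gripper's body (76 mm by 85 mm) begins 54 mm behind the grasp point. The pads swing forward as they close: fully open they stand 13 mm farther back than shut.
Start: joints at [-1.246, 0.377, 0.081, 1.274, 0, 1.46], TCP at [242.217, -521.516, 404.729] pointing down, gripper open.
Joint ranges: [-2.72, 2.72], [-0.84, 1.66], [-1.02, 1.22], [-1.77, 2.12], [-1.37, 1.28], [-3.14, 3.14]. Speed limits (rad/s): [2.57, 2.57, 3.14, 3.14, 3.14, 3.14].

INTERFACE

Orientations are given as a unit quaternion [x, y, z, w].
In Python, from station import monitor, vision, job, env gives the robot as it stands.
- The arm moves only by the tool jog_arm, never from a script. Its argument "motion" is a list of rows, each an object of numbers: "wx", "wy", "wz": the turn, a rotation vector about the tool's x, y, z in degrees; "dx", "dy", "dz": the shift along the tool's x, y, z in mm; "gripper": the opening in per cent of the stroke, from 0 (shut) to 100 (fully open). In form: [{"wx": .., "wy": .., "wz": .., "dx": .., "dy": .., "dz": .., "gripper": ..}, ...]. A call has 1 to 12 rows; each row is the pose to reach, as a shift and turn from the pose commanded when the call began, along the tool's axes at that moment; what a row does not reach only later rows make up. A row lasts 1/10 s, in which the tool goes at most 50 mm and 8.59 degrees, less where a joint would pass 70% of its speed; a pose out of reach is approached as far as the arm can. A call with a gripper value outside its range is refused whole. The fingers move at their own pace and stop on an object; "squeeze" is the grip in N (left out, the last holds). Time passes only in rows, so rows that repeat a pose let the fingers close. It gives the time, the measured TCP pose, the force and the opening at its end, in the units of the state.
- monitor.get_state(): the state, without advancing time (a new reading comes with each control period).
- vision.grab_frame(name): name is "side" or "top" or "wrist"; returns the picture (384x512x3 uint8, red, green, blue); there is no depth.
- vision.get_calibration(name): a dict with "K" (3x3 intrinsics, pixels), "k1" (the pictures are not rectified: a ray, as slopes to the right and down, at radius r is drawn at 1 + k1 r^2 times it, then the intrinsics apply), "T" (4x4, takes a point from camera to world coordinates); the wrist camera has in their place "mount" (4x4, takes a point from camera to tool coordinates, whose origin is the TCP and whose axes are the flange's). Camera axes: x right, y down, z forward; pixel columns grow to the right and rows downward; lengths in mm; the calibration is good to about 2 mm. A picture is of the moment at which its call begins: read the wrist's pose just before it. get_calibration takes no time and is no camera call.
- job.close_job(): hands the job in, once; it reports no verdict.
The state is a dict: "time_s": time; "q": joint angles; "dq": joint speeds; "joint_efforts": joint torques, N m; "position": TCP position; "tcp_rot": TCP orientation; "force": force on the tool from outside, world axes, zero at the start; "moment": the same for the moment, N m; "width": finger opening in mm.
Only numpy, scipy, OpenCV 4.12 (cv2) and the standard library are available. Lean on these libraries where they do the work, as an engineer would, in place of code of your own. Each camera call takes 0.05 s, during which the arm holds its last target. There are 200 camera calls.

## Working session

There is one attempt and no reset: what is moved stays moved. The work goes in short steps, Python scripts to look and compute and a tool call to move; the robot and the scene stay as the last step left them, time stands still between calls to the robot, and variables do not carry over. Pictures are saved under pics/ and viewed, about 12 in all and at most 16, crops included, and the job is handed in when it is done.

Besides the shell and the picture viewer there is one more tool, called after "Call:" as name(argument=value, ...) on one line, values as JSON. jog_arm: Moves the arm, as the interface text tells. Its arguments: {"type":"object","properties":{"motion":{"type":"array","items":{"type":"object","properties":{"wx":{"type":"number"},"wy":{"type":"number"},"wz":{"type":"number"},"dx":{"type":"number"},"dy":{"type":"number"},"dz":{"type":"number"},"gripper":{"type":"number"}}}},"squeeze":{"type":"number"}},"required":["motion"]}

```bash
mkdir -p pics; ls; python3 - <<'E'
from station import monitor, vision, job, env
import cv2
print(monitor.get_state(), env.finger_overhang)
for n in ("top","side"):
    im=vision.grab_frame(n); cv2.imwrite(f"pics/{n}0.png",im[:,:,::-1])
for n in ("top","side","wrist"): print(n,vision.get_calibration(n))
E
```

```text
pics
{'time_s': 0.0, 'q': array([-1.24625672e+00,  3.78129379e-01,  7.96267798e-02,  1.27441186e+00,
        2.05521116e-05,  1.46046806e+00]), 'dq': array([ 3.64134545e-04,  1.95047888e-03, -3.54628054e-05, -7.64906216e-04,
       -1.62488452e-03, -4.27676282e-04]), 'joint_efforts': array([-2.59647813e-04, -4.63605344e+01,  2.69874698e+01,  2.09296157e-02,
       -2.59992830e-04, -1.06974994e-05]), 'position': array([ 242.13978904, -521.2011558 ,  403.7229855 ]), 'tcp_rot': array([ 9.76453681e-01,  2.15724561e-01, -1.02998175e-04, -1.05409676e-03]), 'force': array([-0.11235836, -0.51862869,  0.72322295]), 'moment': array([-0.00104526,  0.01783314,  0.06386064]), 'width': 85.40597462163812} 173.4
top {'K': array([[428.23238815,   0.        , 248.32664974],
       [  0.        , 428.23238815, 187.91191292],
       [  0.        ,   0.        ,   1.        ]]), 'k1': -0.08706600537421377, 'T': array([[ 2.90680240e-02, -9.89283064e-01,  1.43087630e-01,
         3.56714172e+02],
       [-9.99575394e-01, -2.84792695e-02,  6.16141702e-03,
        -9.89661057e+00],
       [-2.02035435e-03, -
[... 532 characters left out ...]
66e-02, -7.60902037e-01, -6.48722277e-01,
         7.84498627e+02],
       [ 0.00000000e+00,  0.00000000e+00,  0.00000000e+00,
         1.00000000e+00]])}
wrist {'K': array([[344.19270163,   0.        , 255.47526118],
       [  0.        , 344.19270163, 193.8841578 ],
       [  0.        ,   0.        ,   1.        ]]), 'k1': 0.036612758048921265, 'mount': array([[ 9.42921226e-05, -9.49317985e-01, -3.14317283e-01,
         8.02661801e+01],
       [ 9.99999304e-01, -2.80023861e-04,  1.14573320e-03,
         1.70358999e-01],
       [-1.17568147e-03, -3.14317172e-01,  9.49317298e-01,
         3.01449366e+01],
       [ 0.00000000e+00,  0.00000000e+00,  0.00000000e+00,
         1.00000000e+00]])}
```

View pics/top0.png

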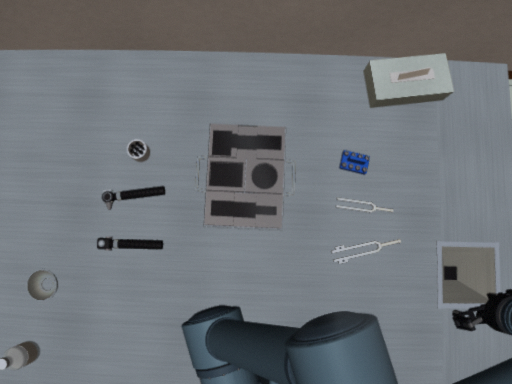

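View pics/side0.png

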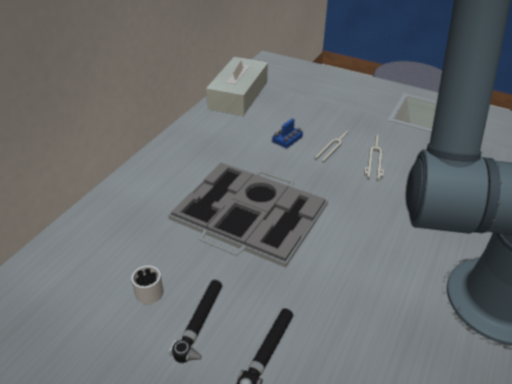

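The top view shows the otoscope (~135,194; head left, cone downward), the pot (138,150), and the tray (205-285, 123-230). It also shows the rack (354,162), the plain fork (365,206; tines left), and, as look-alikes, the ophthalmoscope (130,243) and weighted fork (367,250). Next I'll enlarge it and measure.

```bash
cat > h.py <<'E'
import numpy as np, cv2
from station import monitor, vision
from scipy.spatial.transform import Rotation as R
def cam(n):
    c=vision.get_calibration(n); K,k1=c["K"],c["k1"]
    if n!="wrist": return K,k1,np.array(c["T"])
    s=monitor.get_state(); T=np.eye(4); T[:3,:3]=R.from_quat(s["tcp_rot"]).as_matrix(); T[:3,3]=s["position"]
    return K,k1,T@c["mount"]
def world(c,uv,z):
    K,k1,T=c; uv=np.atleast_2d(np.float64(uv)).reshape(-1,1,2)
    p=cv2.undistortPoints(uv,K,np.array([k1,0,0,0,0])).reshape(-1,2)
    d=np.c_[p,np.ones(len(p))]@T[:3,:3].T; o=T[:3,3]
    return (o+d*((z-o[2])/d[:,2])[:,None])[:,:2]
def pix(c,P):
    K,k1,T=c; Ti=np.linalg.inv(T)
    return cv2.projectPoints(np.float64(P).reshape(-1,1,3),Ti[:3,:3],Ti[:3,3],K,np.array([k1,0,0,0,0]))[0].reshape(-1,2)
def grab(n,name=None):
    c=cam(n); im=vision.grab_frame(n)[:,:,::-1].copy()
    if name: cv2.imwrite(f"pics/{name}.png",im)
    return c,im
def jogdelta(target,yaw=None):
    "shift in current tool axes to reach TCP target (world)"
    s=monitor.get_state(); r=R.from_quat(s["tcp_rot"]).as_matrix()
    return r.T@(np.array(target)-s["position"])
def comps(mask,amin=20):
    n,l,st,ce=cv2.connectedComponentsWithStats(mask.astype(np.uint8))
    return [(np.argwhere(l==i)[:,::-1],st[i]) for i in range(1,n) if st[i][4]>=amin]
E
python3 - <<'E'
from h import *
im=cv2.imread("pics/top0.png"); c=cam("top")
cv2.imwrite("pics/top0z.png",cv2.resize(im[110:275,85:405],None,fx=2.5,fy=2.5,interpolation=cv2.INTER_CUBIC))
h=cv2.cvtColor(im,cv2.COLOR_BGR2HSV).astype(int)
def rep(t,m,z):
    for p,st in comps(m):
        x0,y0=st[:2]
        if not(90<x0<410 and 110<y0<275): continue
        w=world(c,p,z); mn=w.mean(0); rr=cv2.minAreaRect(np.float32(w))
        u,s,v=np.linalg.svd(w-mn,full_matrices=False)
        print(t,st,mn.round(),"box",np.round(rr[0]),np.round(rr[1]),"axis",np.degrees(np.arctan2(v[0,1],v[0,0])).round(1))
rep("dark",h[:,:,2]<50,13)
rep("blue",(h[:,:,1]>150)&(h[:,:,0]>100)&(h[:,:,2]>60),22)
rep("white",(im.min(2)>185),5)
E
```

```text
dark [212 131  37  24 566] [662.  68.] box [662.  54.] [ 68. 104.] axis -83.5
dark [248 136  33  14 355] [667. -51.] box [665. -44.] [39. 93.] axis -90.4
dark [130 142  14  14  88] [639. 328.] box [637. 327.] [41. 35.] axis 85.1
dark [210 162  32  25 716] [569.  63.] box [569.  63.] [89. 67.] axis -93.1
dark [254 164  23  23 275] [571. -54.] box [571. -49.] [63. 61.] axis -142.3
dark [121 187  44  13 352] [509. 300.] box [509. 300.] [ 23. 126.] axis -81.1
dark [110 192   6   9  32] [495. 384.] box [496. 386.] [23. 15.] axis -175.0
dark [104 194   6   6  25] [495. 402.] box [495. 402.] [13. 14.] axis 152.2
dark [211 201  48  16 609] [470.  39.] box [470.  35.] [133.  40.] axis -92.4
dark [ 97 238  16  11 113] [362. 394.] box [362. 399.] [28. 43.] axis -89.3
dark [118 240  45   9 375] [363. 297.] box [363. 298.] [ 22. 126.] axis -89.5
blue [340 151  29  23 331] [ 613. -303.] box [ 614. -304.] [78. 54.] axis -101.2
```

View pics/top0z.png

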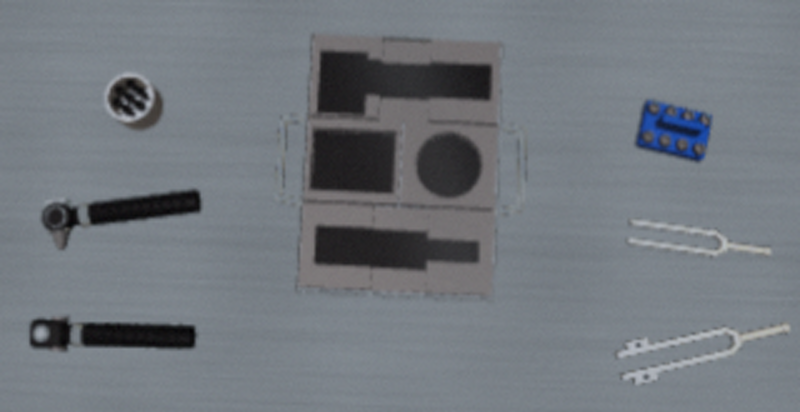

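```bash
cat >> h.py <<'E'
def go(x,y,z,psi):
    "print jog row to reach TCP x,y,z with tool x at world angle psi (deg), pointing down"
    s=monitor.get_state(); r=R.from_quat(s["tcp_rot"])
    t=R.from_matrix(np.c_[[np.cos(np.radians(psi)),np.sin(np.radians(psi)),0],[np.sin(np.radians(psi)),-np.cos(np.radians(psi)),0],[0,0,-1]])
    d=jogdelta([x,y,z]); w=np.degrees((r.inv()*t).as_rotvec())
    print("d",d.round(1),"w",w.round(2),"dist",np.linalg.norm(d).round(),"t",s["time_s"])
E
python3 - <<'E'
from h import *
c=cam("top")
z=np.array([[313,35],[503,43],[493,298],[297,290]])/2.5+[85,110]
w=world(c,z,20); print(w.round())
print("ctr",w.mean(0),"ang L-R edges",[np.degrees(np.arctan2(*(a-b)[::-1])).round(1) for a,b in((w[0],w[1]),(w[3],w[2]))],[np.degrees(np.arctan2(*(a-b)[::-1])).round(1) for a,b in((w[0],w[3]),(w[1],w[2]))])
go(560,-300,380,85)
E
```

```text
[[ 714.  113.]
 [ 710. -107.]
 [ 416. -100.]
 [ 419.  119.]]
ctr [564.80335481   6.2954902 ] ang L-R edges [np.float64(89.1), np.float64(89.3)] [np.float64(-1.1), np.float64(-1.3)]
d [381.5 -66.7  24.1] w [-9.000e-02 -6.000e-02 -6.009e+01] dist 388.0 t 0.1
```

Call:
jog_arm(motion=[{"dx": 381, "dy": -67, "dz": 24, "wz": -60, "gripper": 100}, {"dx": 381, "dy": -67, "dz": 24, "wz": -60, "gripper": 100}, {"dx": 381, "dy": -67, "dz": 24, "wz": -60, "gripper": 100}, {"dx": 381, "dy": -67, "dz": 24, "wz": -60, "gripper": 100}, {"dx": 381, "dy": -67, "dz": 24, "wz": -60, "gripper": 100}, {"dx": 381, "dy": -67, "dz": 24, "wz": -60, "gripper": 100}, {"dx": 381, "dy": -67, "dz": 24, "wz": -60, "gripper": 100}, {"dx": 381, "dy": -67, "dz": 24, "wz": -60, "gripper": 100}, {"dx": 381, "dy": -67, "dz": 24, "wz": -60, "gripper": 100}, {"dx": 381, "dy": -67, "dz": 24, "wz": -60, "gripper": 100}, {"dx": 381, "dy": -67, "dz": 24, "wz": -60, "gripper": 100}])

```text
$.motion[0]: bad value
```

```bash
python3 - <<'E'
from h import *
c,im=grab("wrist","w1"); print(monitor.get_state()["position"],c[2][:3,3])
h=cv2.cvtColor(im,cv2.COLOR_BGR2HSV).astype(int)
for p,st in comps((h[:,:,1]>150)&(h[:,:,0]>100)&(h[:,:,2]>60),200):
    w=world(c,p,22); print(st,w.mean(0),cv2.minAreaRect(np.float32(w)))
E
```

```text
[ 242.1360251  -521.29826758  403.99412068] [ 315.00091029 -487.51191022  373.73913743]
```

View pics/w1.png

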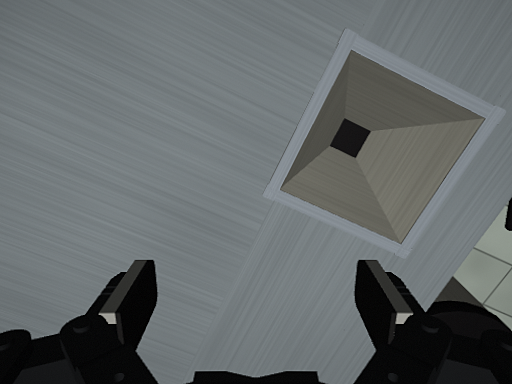

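Call:
jog_arm(motion=[{"wx": 0, "wy": 0, "wz": -60, "dx": 340, "dy": -67, "dz": 24, "gripper": 100}, {"wx": 0, "wy": 0, "wz": -60, "dx": 340, "dy": -67, "dz": 24, "gripper": 100}, {"wx": 0, "wy": 0, "wz": -60, "dx": 340, "dy": -67, "dz": 24, "gripper": 100}, {"wx": 0, "wy": 0, "wz": -60, "dx": 340, "dy": -67, "dz": 24, "gripper": 100}, {"wx": 0, "wy": 0, "wz": -60, "dx": 340, "dy": -67, "dz": 24, "gripper": 100}, {"wx": 0, "wy": 0, "wz": -60, "dx": 340, "dy": -67, "dz": 24, "gripper": 100}, {"wx": 0, "wy": 0, "wz": -60, "dx": 340, "dy": -67, "dz": 24, "gripper": 100}, {"wx": 0, "wy": 0, "wz": -60, "dx": 340, "dy": -67, "dz": 24, "gripper": 100}, {"wx": 0, "wy": 0, "wz": -60, "dx": 340, "dy": -67, "dz": 24, "gripper": 100}, {"wx": 0, "wy": 0, "wz": -60, "dx": 340, "dy": -67, "dz": 24, "gripper": 100}])

```text
time_s: 1.15
position: [521.7, -318.1, 380.5]
tcp_rot: [0.738, 0.674, -0.0, -0.0]
force: [-0.2, -0.5, -0.3]
width: 85.4
```

```bash
python3 - <<'E'
from h import *
c,im=grab("wrist","w2"); print(monitor.get_state()["position"],c[2][:3,3])
h=cv2.cvtColor(im,cv2.COLOR_BGR2HSV).astype(int)
for p,st in comps((h[:,:,1]>150)&(h[:,:,0]>100)&(h[:,:,2]>60),200):
    w=world(c,p,22); print(st,w.mean(0),cv2.minAreaRect(np.float32(w)))
E
```

```text
[ 521.3971874  -318.44896073  380.74936807] [ 528.72472881 -238.16388018  350.37385055]
[ 318  101   71   84 2518] [ 614.83419363 -303.17422353] ((614.847412109375, -305.192138671875), (77.21833801269531, 53.34413146972656), 78.0410385131836)
```

View pics/w2.png

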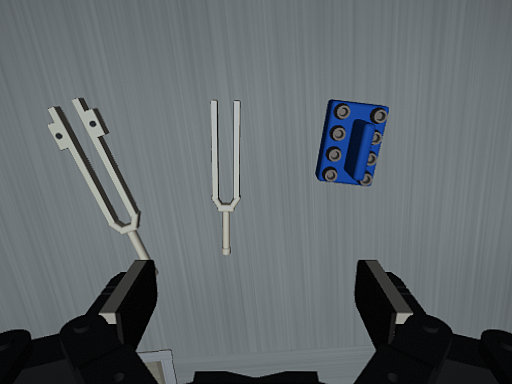

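The wrist view shows the plain fork (tine ends 213/237,101; stem end 226,253), the rack (353,143) and, to the left, the weighted fork. Rack position agrees with the top view. Now I'll get the fork's pose and the rack approach.

```bash
python3 - <<'E'
from h import *
c=cam("wrist")
w=world(c,[[214,100],[237,100],[226,253]],5); e=w[:2].mean(0); print(w.round(1),"mid",(e+w[2])/2,"len",np.linalg.norm(e-w[2]),"ang",np.degrees(np.arctan2(*(e-w[2])[::-1])))
go(614,-304.5,280,78.4)
E
```

```text
[[ 486.7 -253.9]
 [ 508.8 -255.8]
 [ 478.7 -419.3]] mid [ 488.21262066 -337.07210694] len 165.54575968860868 ang 83.3870899865869
d [ 22.3  91.  100.7] w [-0.02  0.02  6.38] dist 138.0 t 1.2
```

Call:
jog_arm(motion=[{"wx": 0, "wy": 0, "wz": 6.4, "dx": 22, "dy": 91, "dz": 100, "gripper": 60}, {"wx": 0, "wy": 0, "wz": 6.4, "dx": 22, "dy": 91, "dz": 100, "gripper": 60}, {"wx": 0, "wy": 0, "wz": 6.4, "dx": 22, "dy": 91, "dz": 100, "gripper": 60}, {"wx": 0, "wy": 0, "wz": 6.4, "dx": 22, "dy": 91, "dz": 100, "gripper": 60}, {"wx": 0, "wy": 0, "wz": 6.4, "dx": 22, "dy": 91, "dz": 130, "gripper": 60}, {"wx": 0, "wy": 0, "wz": 6.4, "dx": 22, "dy": 91, "dz": 160, "gripper": 60}, {"wx": 0, "wy": 0, "wz": 6.4, "dx": 22, "dy": 91, "dz": 173, "gripper": 60}, {"wx": 0, "wy": 0, "wz": 6.4, "dx": 22, "dy": 91, "dz": 173, "gripper": 60}, {"wx": 0, "wy": 0, "wz": 6.4, "dx": 22, "dy": 91, "dz": 173, "gripper": 60}])

```text
time_s: 2.1
position: [614.7, -304.6, 209.3]
tcp_rot: [0.775, 0.632, 0.0, 0.001]
force: [0.4, -0.0, 0.5]
width: 51.0
```

```bash
python3 - <<'E'
from h import *
c,im=grab("wrist","w3"); print(monitor.get_state())
cv2.imwrite("pics/w3.png",im)
E
```

```text
{'time_s': 2.15, 'q': array([-5.52093723e-01,  7.07254745e-01,  1.17605520e-01,  9.78069768e-01,
       -1.31712177e-04,  1.22014227e+00]), 'dq': array([ 0.00710573, -0.00610245,  0.01226025, -0.00410286,  0.00033672,
        0.00086137]), 'joint_efforts': array([-1.24827242e-01, -5.78729582e+01,  2.42422020e+01,  7.35854753e-02,
       -6.79383942e-03, -1.40673792e-04]), 'position': array([ 615.24865714, -304.6623948 ,  209.92346482]), 'tcp_rot': array([7.74621664e-01, 6.32423043e-01, 4.42231616e-04, 1.47521556e-03]), 'force': array([-0.38677102, -0.65307657,  0.16152889]), 'moment': array([-0.05446709, -0.06065839, -0.08002619]), 'width': 51.04922107943271}
```

View pics/w3.png

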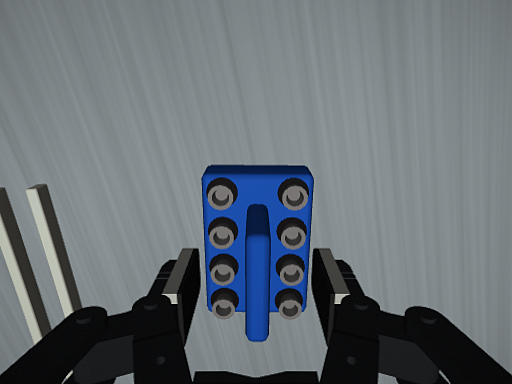

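Aligned: the fin (257,270) is centred between the pads. I'll close and lift.

Call:
jog_arm(motion=[{"wx": 0, "wy": 0, "wz": 0, "dx": 0, "dy": 0, "dz": 0, "gripper": 0}, {"wx": 0, "wy": 0, "wz": 0, "dx": 0, "dy": 0, "dz": 0, "gripper": 0}, {"wx": 0, "wy": 0, "wz": 0, "dx": 0, "dy": 0, "dz": 0, "gripper": 0}, {"wx": 0, "wy": 0, "wz": 0, "dx": 0, "dy": 0, "dz": 0, "gripper": 0}, {"wx": 0, "wy": 0, "wz": 0, "dx": 0, "dy": 0, "dz": 0, "gripper": 0}, {"wx": 0, "wy": 0, "wz": 0, "dx": 0, "dy": 0, "dz": 0, "gripper": 0}, {"wx": 0, "wy": 0, "wz": 0, "dx": 0, "dy": 0, "dz": 0, "gripper": 0}, {"wx": 0, "wy": 0, "wz": 0, "dx": 0, "dy": 0, "dz": -30, "gripper": 0}, {"wx": 0, "wy": 0, "wz": 0, "dx": 0, "dy": 0, "dz": -60, "gripper": 0}, {"wx": 0, "wy": 0, "wz": 0, "dx": 0, "dy": 0, "dz": -90, "gripper": 0}, {"wx": 0, "wy": 0, "wz": 0, "dx": 0, "dy": 0, "dz": -90, "gripper": 0}], squeeze=50)

```text
time_s: 3.25
position: [616.2, -304.5, 302.3]
tcp_rot: [0.774, 0.633, 0.001, 0.004]
force: [-0.3, -0.8, 0.6]
width: 9.0
```

```bash
python3 - <<'E'
from h import *
# holders (zoom px of recess corners at top, z~20): rack recess corners, pot circle, from top0z
c=cam("top")
q=lambda a:np.array(a)/2.5+[85,110]
w=world(c,q([[313,128],[396,131],[393,191],[308,188]]),20); print("rack",w.round(),w.mean(0))
w=world(c,q([[449,132],[449,198],[416,165],[482,165]]),20); print("pot",w.round(),w.mean(0))
ctr=np.array([564.8,6.3]);a=np.radians(89.0);ex=np.array([np.cos(a),np.sin(a)]);ey=np.array([-ex[1],ex[0]])
for n,u,v in(("oto",0,-96),("rack",53.5,0),("pot",-53.5,0),("fork",0,96)): print(n,ctr+u*ex+v*ey)
go(565,-60,300,89)
E
```

```text
rack [[604. 109.]
 [603.  14.]
 [534.  15.]
 [534. 111.]] [568.73930722  62.19164144]
pot [[604. -47.]
 [528. -49.]
 [564. -10.]
 [566. -85.]] [565.48061045 -47.62021725]
oto [660.78537874   4.62456898]
rack [565.73370374  59.79185169]
pot [563.86629626 -47.19185169]
fork [468.81462126   7.97543102]
d [229.4 -98.9   1. ] w [  0.39   0.2  -10.49] dist 250.0 t 3.25
```

Call:
jog_arm(motion=[{"wx": 0.4, "wy": 0.2, "wz": -10.5, "dx": 229, "dy": -99, "dz": -80, "gripper": 0}, {"wx": 0.4, "wy": 0.2, "wz": -10.5, "dx": 229, "dy": -99, "dz": -80, "gripper": 0}, {"wx": 0.4, "wy": 0.2, "wz": -10.5, "dx": 229, "dy": -99, "dz": -80, "gripper": 0}, {"wx": 0.4, "wy": 0.2, "wz": -10.5, "dx": 229, "dy": -99, "dz": -80, "gripper": 0}, {"wx": 0.4, "wy": 0.2, "wz": -10.5, "dx": 229, "dy": -99, "dz": -80, "gripper": 0}, {"wx": 0.4, "wy": 0.2, "wz": -10.5, "dx": 229, "dy": -99, "dz": -80, "gripper": 0}, {"wx": 0.4, "wy": 0.2, "wz": -10.5, "dx": 229, "dy": -99, "dz": -80, "gripper": 0}, {"wx": 0.4, "wy": 0.2, "wz": -10.5, "dx": 229, "dy": -99, "dz": -80, "gripper": 0}])

```text
time_s: 4.05
position: [563.6, -60.1, 376.4]
tcp_rot: [0.713, 0.701, -0.002, -0.004]
force: [0.3, -0.5, -0.5]
width: 9.2
```

```bash
python3 - <<'E'
from h import *
c,im=grab("wrist","w4"); s=monitor.get_state();print(s["position"],s["tcp_rot"]); np.save("w4cam.npy",c[2])
E
```

```text
[563.64592283 -60.66805263 376.34125203] [ 0.7135875   0.70055155 -0.00160517 -0.00422209]
```

View pics/w4.png

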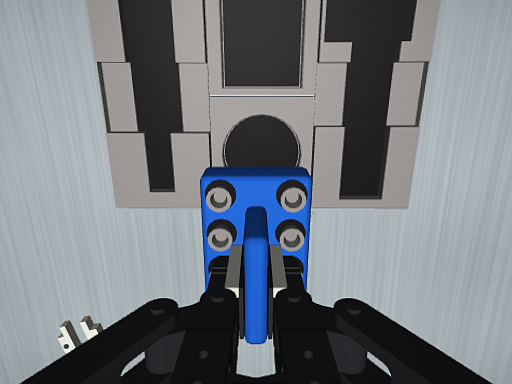

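```bash
python3 - <<'E'
from h import *
K,k1,_=cam("wrist"); c=(K,k1,np.load("w4cam.npy"))
P={"cornL":(116,208),"cornR":(409,209),"seamL":(210,95),"seamR":(315,95),"potL":(222,152),"potR":(300,152),"potT":(261,114),"rackL":(222,87),"rackR":(303,87),"otoL":(339,198),"otoR":(382,198),"forkL":(150,191),"forkR":(174,191)}
for z in(18,22):
    w=dict(zip(P,world(c,list(P.values()),z).round(1))); print(z,{k:v.tolist() for k,v in w.items()})
    L=lambda a,b:np.linalg.norm(w[a]-w[b]).round(1)
    print(L("cornL","cornR"),L("potL","potR"),L("rackL","rackR"),L("otoL","otoR"),L("forkL","forkR"))
E
```

```text
18 {'cornL': [418.0, -100.5], 'cornR': [714.4, -105.8], 'seamL': [520.0, 8.5], 'seamR': [616.0, 6.8], 'potL': [528.4, -44.4], 'potR': [603.6, -45.6], 'potT': [566.5, -9.2], 'rackL': [531.3, 15.2], 'rackR': [604.8, 13.9], 'otoL': [643.8, -93.0], 'otoR': [686.5, -93.7], 'forkL': [454.4, -82.9], 'forkR': [478.4, -83.2]}
296.4 75.2 73.5 42.7 24.0
22 {'cornL': [419.8, -99.0], 'cornR': [712.6, -104.2], 'seamL': [520.5, 8.6], 'seamR': [615.4, 6.9], 'potL': [528.8, -43.6], 'potR': [603.1, -44.8], 'potT': [566.4, -8.9], 'rackL': [531.7, 15.3], 'rackR': [604.4, 14.0], 'otoL': [642.8, -91.7], 'otoR': [685.0, -92.3], 'forkL': [455.8, -81.6], 'forkR': [479.4, -82.0]}
292.8 74.3 72.7 42.2 23.6
```

```bash
python3 - <<'E'
from h import *
go(568.5,61.3,240,89)
E
```

```text
d [121.5   3.7 136.8] w [-0.47 -0.21 -0.06] dist 183.0 t 4.1
```

Call:
jog_arm(motion=[{"wx": -0.4, "wy": -0.2, "wz": 0, "dx": 50, "dy": 2, "dz": 0, "gripper": 0}, {"wx": -0.4, "wy": -0.2, "wz": 0, "dx": 100, "dy": 3.7, "dz": 20, "gripper": 0}, {"wx": -0.4, "wy": -0.2, "wz": 0, "dx": 121.5, "dy": 3.7, "dz": 60, "gripper": 0}, {"wx": -0.4, "wy": -0.2, "wz": 0, "dx": 121.5, "dy": 3.7, "dz": 100, "gripper": 0}, {"wx": -0.4, "wy": -0.2, "wz": 0, "dx": 121.5, "dy": 3.7, "dz": 130, "gripper": 0}, {"wx": -0.4, "wy": -0.2, "wz": 0, "dx": 121.5, "dy": 3.7, "dz": 137, "gripper": 0}, {"wx": -0.4, "wy": -0.2, "wz": 0, "dx": 121.5, "dy": 3.7, "dz": 137, "gripper": 0}, {"wx": -0.4, "wy": -0.2, "wz": 0, "dx": 121.5, "dy": 3.7, "dz": 137, "gripper": 0}])

```text
time_s: 4.9
position: [569.6, 61.5, 242.4]
tcp_rot: [0.714, 0.7, 0.001, 0.001]
force: [1.7, -0.0, -0.2]
width: 8.7
```

```bash
python3 - <<'E'
from h import *
c,im=grab("wrist","w5"); go(568.5,61.3,217.5,89); print(monitor.get_state()["force"])
E
```

```text
d [-0.4 -1.4 25.4] w [ 0.21 -0.03 -0.06] dist 25.0 t 4.95
[ 0.50013791 -0.36498738 -0.64868155]
```

View pics/w5.png

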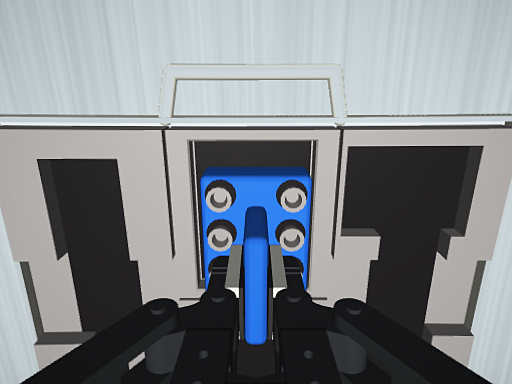

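Call:
jog_arm(motion=[{"wx": 0, "wy": 0, "wz": 0, "dx": -0.4, "dy": -1, "dz": 8, "gripper": 0}, {"wx": 0, "wy": 0, "wz": 0, "dx": -0.4, "dy": -1, "dz": 16, "gripper": 0}, {"wx": 0, "wy": 0, "wz": 0, "dx": -0.4, "dy": -1, "dz": 20, "gripper": 0}, {"wx": 0, "wy": 0, "wz": 0, "dx": -0.4, "dy": -1, "dz": 23, "gripper": 0}, {"wx": 0, "wy": 0, "wz": 0, "dx": -0.4, "dy": -1, "dz": 24, "gripper": 0}, {"wx": 0, "wy": 0, "wz": 0, "dx": -0.4, "dy": -1, "dz": 24, "gripper": 0}])

```text
time_s: 5.55
position: [567.1, 62.2, 217.8]
tcp_rot: [0.713, 0.701, 0.0, -0.0]
force: [-3.2, 0.4, 4.8]
width: 9.3
```

Call:
jog_arm(motion=[{"wx": 0, "wy": 0, "wz": 0, "dx": 0, "dy": 0, "dz": 1, "gripper": 0}, {"wx": 0, "wy": 0, "wz": 0, "dx": 0, "dy": 0, "dz": 1, "gripper": 0}])

```text
time_s: 5.75
position: [567.0, 62.2, 217.8]
tcp_rot: [0.713, 0.701, 0.0, 0.0]
force: [-5.1, 0.3, 12.3]
width: 9.3
```

Call:
jog_arm(motion=[{"wx": 0, "wy": 0, "wz": 0, "dx": 0, "dy": 0, "dz": 0.5, "gripper": 40}, {"wx": 0, "wy": 0, "wz": 0, "dx": 0, "dy": 0, "dz": 0, "gripper": 40}, {"wx": 0, "wy": 0, "wz": 0, "dx": 0, "dy": 0, "dz": 0, "gripper": 40}, {"wx": 0, "wy": 0, "wz": 0, "dx": 0, "dy": 0, "dz": 0, "gripper": 40}, {"wx": 0, "wy": 0, "wz": 0, "dx": 0, "dy": 0, "dz": -20, "gripper": 60}, {"wx": 0, "wy": 0, "wz": 0, "dx": 0, "dy": 0, "dz": -60, "gripper": 60}, {"wx": 0, "wy": 0, "wz": 0, "dx": 0, "dy": 0, "dz": -100, "gripper": 60}])

```text
time_s: 6.45
position: [566.8, 62.0, 316.2]
tcp_rot: [0.713, 0.701, -0.001, -0.001]
force: [1.0, 0.1, 0.3]
width: 51.3
```

```bash
python3 - <<'E'
from h import *
go(488.2,-337,240,83.4); go(488.2,-337,178,83.4)
E
```

```text
d [-400.3  -71.5   76.2] w [-0.14 -0.02  5.61] dist 414.0 t 6.45
d [-400.3  -71.4  138.2] w [-0.14 -0.02  5.61] dist 430.0 t 6.45
```

Call:
jog_arm(motion=[{"wx": 0, "wy": 0, "wz": 5.6, "dx": -400, "dy": -71, "dz": 40, "gripper": 60}, {"wx": 0, "wy": 0, "wz": 5.6, "dx": -400, "dy": -71, "dz": 40, "gripper": 60}, {"wx": 0, "wy": 0, "wz": 5.6, "dx": -400, "dy": -71, "dz": 40, "gripper": 60}, {"wx": 0, "wy": 0, "wz": 5.6, "dx": -400, "dy": -71, "dz": 40, "gripper": 60}, {"wx": 0, "wy": 0, "wz": 5.6, "dx": -400, "dy": -71, "dz": 40, "gripper": 60}, {"wx": 0, "wy": 0, "wz": 5.6, "dx": -400, "dy": -71, "dz": 40, "gripper": 60}, {"wx": 0, "wy": 0, "wz": 5.6, "dx": -400, "dy": -71, "dz": 40, "gripper": 60}, {"wx": 0, "wy": 0, "wz": 5.6, "dx": -400, "dy": -71, "dz": 70, "gripper": 60}, {"wx": 0, "wy": 0, "wz": 5.6, "dx": -400, "dy": -71, "dz": 100, "gripper": 60}, {"wx": 0, "wy": 0, "wz": 5.6, "dx": -400, "dy": -71, "dz": 100, "gripper": 60}, {"wx": 0, "wy": 0, "wz": 5.6, "dx": -400, "dy": -71, "dz": 100, "gripper": 60}])

```text
time_s: 7.55
position: [488.9, -336.2, 215.1]
tcp_rot: [0.747, 0.665, 0.0, -0.002]
force: [0.7, -0.0, 0.6]
width: 51.5
```

```bash
python3 - <<'E'
from h import *
c,im=grab("wrist","w6"); go(488.2,-337,178,83.4)
g=im.min(2)
for p,st in comps(g>185,60): print(st,p.mean(0))
E
```

```text
d [-1.1 -1.5 38.5] w [ 0.02 -0.07  0.04] dist 39.0 t 7.6
```

View pics/w6.png

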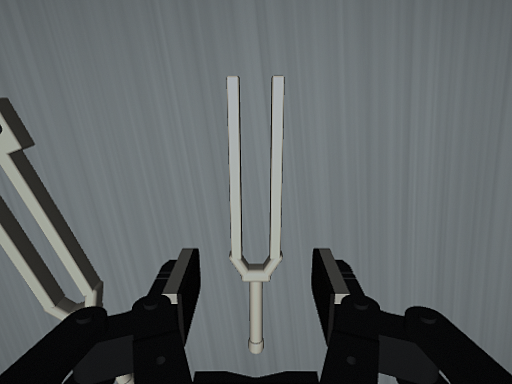

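```bash
python3 - <<'E'
from h import *
c=cam("wrist"); s=monitor.get_state(); r=R.from_quat(s["tcp_rot"]).as_matrix()
for z,P in((12,[(102,285),(102,305),(133,383)]),(10,[(233,76),(279,76),(232,255),(281,255),(256,352)])):
    w=world(c,P,z); d=np.c_[w-s["position"][:2],np.zeros(len(w))]@r; print(d[:,:2].round(1))
E
```

```text
[[ -32.9  -88.9]
 [ -46.4  -90.7]
 [-104.9  -78.5]]
[[ 82.  -10.9]
 [ 82.   11.3]
 [-14.9 -13.5]
 [-14.9  14.5]
 [-83.1   0.3]]
```

Call:
jog_arm(motion=[{"wx": 0, "wy": 0, "wz": 0, "dx": 5, "dy": 0, "dz": 15, "gripper": 60}, {"wx": 0, "wy": 0, "wz": 0, "dx": 5, "dy": 0, "dz": 30, "gripper": 60}, {"wx": 0, "wy": 0, "wz": 0, "dx": 5, "dy": 0, "dz": 38, "gripper": 60}, {"wx": 0, "wy": 0, "wz": 0, "dx": 5, "dy": 0, "dz": 40, "gripper": 60}, {"wx": 0, "wy": 0, "wz": 0, "dx": 5, "dy": 0, "dz": 40, "gripper": 60}, {"wx": 0, "wy": 0, "wz": 0, "dx": 5, "dy": 0, "dz": 40, "gripper": 0}, {"wx": 0, "wy": 0, "wz": 0, "dx": 5, "dy": 0, "dz": 40, "gripper": 0}, {"wx": 0, "wy": 0, "wz": 0, "dx": 5, "dy": 0, "dz": 40, "gripper": 0}, {"wx": 0, "wy": 0, "wz": 0, "dx": 5, "dy": 0, "dz": 40, "gripper": 0}, {"wx": 0, "wy": 0, "wz": 0, "dx": 5, "dy": 0, "dz": 40, "gripper": 0}])

```text
time_s: 8.6
position: [490.6, -332.1, 177.2]
tcp_rot: [0.747, 0.665, 0.001, 0.001]
force: [-0.4, 0.6, 5.9]
width: 26.5
```

Call:
jog_arm(motion=[{"wx": 0, "wy": 0, "wz": 0, "dx": 0, "dy": 0, "dz": -3, "gripper": 0}, {"wx": 0, "wy": 0, "wz": 0, "dx": 0, "dy": 0, "dz": -20, "gripper": 0}, {"wx": 0, "wy": 0, "wz": 0, "dx": 0, "dy": 0, "dz": -60, "gripper": 0}, {"wx": 0, "wy": 0, "wz": 0, "dx": 0, "dy": 0, "dz": -110, "gripper": 0}, {"wx": 0, "wy": 0, "wz": 0, "dx": 0, "dy": 0, "dz": -110, "gripper": 0}])

```text
time_s: 9.1
position: [492.3, -333.6, 293.1]
tcp_rot: [0.747, 0.665, 0.001, 0.006]
force: [2.2, -0.5, -1.1]
width: 26.1
```

```bash
python3 - <<'E'
from h import *
c,im=grab("wrist","w7"); go(469.3,14.3,215,89)
E
```

```text
d [342.8 -62.5  73.1] w [ 0.4   0.25 -5.59] dist 356.0 t 9.15
```

View pics/w7.png

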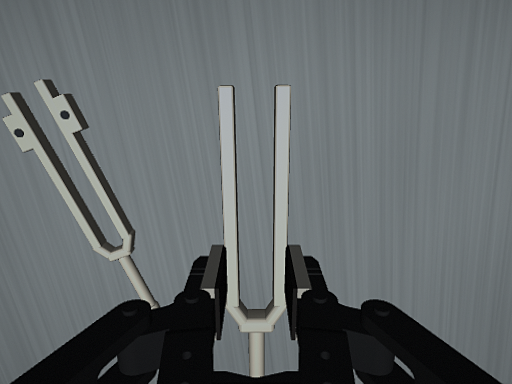

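The fork is held level and centred. Now I'll move it over its recess.

Call:
jog_arm(motion=[{"wx": 0.4, "wy": 0.2, "wz": -5.6, "dx": 343, "dy": -62, "dz": 0, "gripper": 0}, {"wx": 0.4, "wy": 0.2, "wz": -5.6, "dx": 343, "dy": -62, "dz": 0, "gripper": 0}, {"wx": 0.4, "wy": 0.2, "wz": -5.6, "dx": 343, "dy": -62, "dz": 0, "gripper": 0}, {"wx": 0.4, "wy": 0.2, "wz": -5.6, "dx": 343, "dy": -62, "dz": 0, "gripper": 0}, {"wx": 0.4, "wy": 0.2, "wz": -5.6, "dx": 343, "dy": -62, "dz": 0, "gripper": 0}, {"wx": 0.4, "wy": 0.2, "wz": -5.6, "dx": 343, "dy": -62, "dz": 0, "gripper": 0}, {"wx": 0.4, "wy": 0.2, "wz": -5.6, "dx": 343, "dy": -62, "dz": 0, "gripper": 0}, {"wx": 0.4, "wy": 0.2, "wz": -5.6, "dx": 343, "dy": -62, "dz": 0, "gripper": 0}, {"wx": 0.4, "wy": 0.2, "wz": -5.6, "dx": 343, "dy": -62, "dz": 40, "gripper": 0}, {"wx": 0.4, "wy": 0.2, "wz": -5.6, "dx": 343, "dy": -62, "dz": 73, "gripper": 0}, {"wx": 0.4, "wy": 0.2, "wz": -5.6, "dx": 343, "dy": -62, "dz": 73, "gripper": 0}, {"wx": 0.4, "wy": 0.2, "wz": -5.6, "dx": 343, "dy": -62, "dz": 73, "gripper": 0}])

```text
time_s: 10.35
position: [466.9, 15.8, 212.3]
tcp_rot: [0.713, 0.701, -0.002, -0.005]
force: [0.6, -0.6, -1.6]
width: 26.0
```

```bash
python3 - <<'E'
from h import *
c,im=grab("wrist","w8"); go(469.3,14.3,185,89); print(monitor.get_state()["position"],monitor.get_state()["force"])
E
```

```text
d [-1.5  1.5 28.5] w [-0.4  -0.25 -0.03] dist 29.0 t 10.4
[467.978902    15.6905538  213.48979565] [ 0.6462411  -0.21314982 -1.70646719]
```

View pics/w8.png

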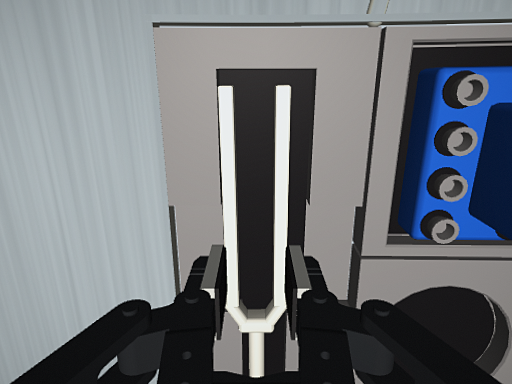

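```bash
python3 - <<'E'
from h import *
c=cam("wrist"); s=monitor.get_state(); print(s["position"])
print("recess",world(c,[(217,69),(316,69),(313,160)],20).round(1))
print("fork top z46",world(c,[(219,86),(233,86),(277,86),(291,86)],213.5-177.2+10).round(1))
print("rack edges",world(c,[(413,43),(386,245)],20).round(1), "block",world(c,[(154,25),(381,25)],20).round(1))
E
```

```text
[467.978902    15.6905538  213.48979565]
recess [[450.8 101.4]
 [494.8 100.5]
 [495.   59.4]]
fork top z46 [[454.2  94.5]
 [459.5  94.4]
 [476.2  94.1]
 [481.5  94. ]]
rack edges [[536.  109.9]
 [534.4  13.5]] block [[424.9 119.2]
 [521.6 117.3]]
```

Call:
jog_arm(motion=[{"wx": -0.4, "wy": -0.2, "wz": 0, "dx": -3, "dy": 3, "dz": 2, "gripper": 0}, {"wx": -0.4, "wy": -0.2, "wz": 0, "dx": -3, "dy": 3, "dz": 10, "gripper": 0}, {"wx": -0.4, "wy": -0.2, "wz": 0, "dx": -3, "dy": 3, "dz": 18, "gripper": 0}, {"wx": -0.4, "wy": -0.2, "wz": 0, "dx": -3, "dy": 3, "dz": 24, "gripper": 0}, {"wx": -0.4, "wy": -0.2, "wz": 0, "dx": -3, "dy": 3, "dz": 26, "gripper": 0}, {"wx": -0.4, "wy": -0.2, "wz": 0, "dx": -3, "dy": 3, "dz": 26, "gripper": 0}])

```text
time_s: 11.0
position: [470.3, 13.3, 186.6]
tcp_rot: [0.713, 0.701, 0.0, -0.001]
force: [0.3, -1.9, -0.7]
width: 26.2
```

Call:
jog_arm(motion=[{"wx": 0, "wy": 0, "wz": 0, "dx": 0, "dy": 0, "dz": 1, "gripper": 0}, {"wx": 0, "wy": 0, "wz": 0, "dx": 0, "dy": 0, "dz": 2, "gripper": 0}, {"wx": 0, "wy": 0, "wz": 0, "dx": 0, "dy": 0, "dz": 2, "gripper": 0}])

```text
time_s: 11.3
position: [470.7, 13.3, 186.1]
tcp_rot: [0.713, 0.701, 0.001, 0.0]
force: [-4.4, 0.4, 9.7]
width: 26.2
```

Call:
jog_arm(motion=[{"wx": 0, "wy": 0, "wz": 0, "dx": 0, "dy": 0, "dz": 0.5, "gripper": 60}, {"wx": 0, "wy": 0, "wz": 0, "dx": 0, "dy": 0, "dz": 0, "gripper": 60}, {"wx": 0, "wy": 0, "wz": 0, "dx": 0, "dy": 0, "dz": 0, "gripper": 60}, {"wx": 0, "wy": 0, "wz": 0, "dx": 0, "dy": 0, "dz": 0, "gripper": 60}, {"wx": 0, "wy": 0, "wz": 0, "dx": 0, "dy": 0, "dz": -20, "gripper": 60}, {"wx": 0, "wy": 0, "wz": 0, "dx": 0, "dy": 0, "dz": -65, "gripper": 60}, {"wx": 0, "wy": 0, "wz": 0, "dx": 0, "dy": 0, "dz": -115, "gripper": 60}, {"wx": 0, "wy": 0, "wz": 0, "dx": 0, "dy": 0, "dz": -155, "gripper": 100}, {"wx": 0, "wy": 0, "wz": 0, "dx": 0, "dy": 0, "dz": -155, "gripper": 100}])

```text
time_s: 12.2
position: [473.0, 12.8, 345.9]
tcp_rot: [0.713, 0.701, 0.004, 0.004]
force: [1.4, -0.8, 0.7]
width: 78.2
```

```bash
python3 - <<'E'
from h import *
c=cam("top"); print(world(c,[np.array([130,97])/2.5+[85,110]],55))
print("oto cone tip / head / tail px",world(c,np.array([[60,249],[56,215],[199,202]])/2.5+[85,110],13).round())
go(560,240,370,92)
E
```

```text
[[626.53627051 312.29034244]]
oto cone tip / head / tail px [[457. 393.]
 [496. 400.]
 [516. 236.]]
d [228.6  83.4 -23.2] w [ 0.67  0.02 -2.99] dist 244.0 t 12.2
```

Call:
jog_arm(motion=[{"wx": 0.5, "wy": 0, "wz": -3, "dx": 228, "dy": 83, "dz": -25, "gripper": 100}, {"wx": 0.5, "wy": 0, "wz": -3, "dx": 228, "dy": 83, "dz": -25, "gripper": 100}, {"wx": 0.5, "wy": 0, "wz": -3, "dx": 228, "dy": 83, "dz": -25, "gripper": 100}, {"wx": 0.5, "wy": 0, "wz": -3, "dx": 228, "dy": 83, "dz": -25, "gripper": 100}, {"wx": 0.5, "wy": 0, "wz": -3, "dx": 228, "dy": 83, "dz": -25, "gripper": 100}, {"wx": 0.5, "wy": 0, "wz": -3, "dx": 228, "dy": 83, "dz": -25, "gripper": 100}, {"wx": 0.5, "wy": 0, "wz": -3, "dx": 228, "dy": 83, "dz": -25, "gripper": 100}, {"wx": 0.5, "wy": 0, "wz": -3, "dx": 228, "dy": 83, "dz": -25, "gripper": 100}, {"wx": 0.5, "wy": 0, "wz": -3, "dx": 228, "dy": 83, "dz": -25, "gripper": 100}])

```text
time_s: 13.1
position: [557.1, 238.3, 364.9]
tcp_rot: [0.695, 0.719, -0.003, -0.003]
force: [-0.1, -0.6, -0.4]
width: 85.4
```

```bash
python3 - <<'E'
from h import *
c,im=grab("wrist","w9"); print(monitor.get_state()["position"]); np.save("w9cam.npy",c[2])
E
```

```text
[557.17910657 238.26036403 365.12626077]
```

View pics/w9.png

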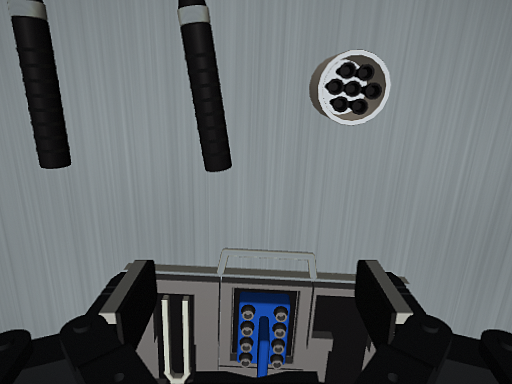

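```bash
python3 - <<'E'
from h import *
K,k1,_=cam("wrist"); c=(K,k1,np.load("w9cam.npy"))
w=world(c,[(354,87),(318,87),(390,87)],55); print("pot",w.round(1))
a=world(c,[(218,168),(198,26)],15); u=a[1]-a[0]; L=np.linalg.norm(u); u/=L
print("oto",a.round(1),L,"ang",np.degrees(np.arctan2(u[1],u[0])),"mid",a[0]+90*u)
x,y=w[0]; go(x,y,260,92); go(x,y,195,92)
E
```

```text
pot [[627.3 315.2]
 [599.7 314.4]
 [654.7 315.9]]
oto [[517.8 237.3]
 [501.4 358.7]] 122.55321977899479 ang 97.68261306364919 mid [505.7407258  326.44236494]
d [ 74.5  73.6 104.5] w [-0.51 -0.04 -0.09] dist 148.0 t 13.15
d [ 74.5  74.1 169.5] w [-0.51 -0.04 -0.09] dist 199.0 t 13.15
```

Call:
jog_arm(motion=[{"wx": -0.5, "wy": 0, "wz": 0, "dx": 40, "dy": 40, "dz": 50, "gripper": 100}, {"wx": -0.5, "wy": 0, "wz": 0, "dx": 74, "dy": 73.5, "dz": 90, "gripper": 100}, {"wx": -0.5, "wy": 0, "wz": 0, "dx": 74, "dy": 73.5, "dz": 104, "gripper": 100}, {"wx": -0.5, "wy": 0, "wz": 0, "dx": 74, "dy": 73.5, "dz": 104, "gripper": 100}, {"wx": -0.5, "wy": 0, "wz": 0, "dx": 74, "dy": 73.5, "dz": 104, "gripper": 100}, {"wx": -0.5, "wy": 0, "wz": 0, "dx": 74, "dy": 73.5, "dz": 104, "gripper": 100}])

```text
time_s: 13.75
position: [627.7, 315.3, 263.1]
tcp_rot: [0.695, 0.719, 0.002, 0.0]
force: [0.2, -0.1, 0.4]
width: 85.6
```

```bash
python3 - <<'E'
from h import *
c,im=grab("wrist","w10"); go(627,314.5,195,92)
E
```

```text
d [-1.  -1.2 68.8] w [ 0.25 -0.13 -0.05] dist 69.0 t 13.8
```

View pics/w10.png

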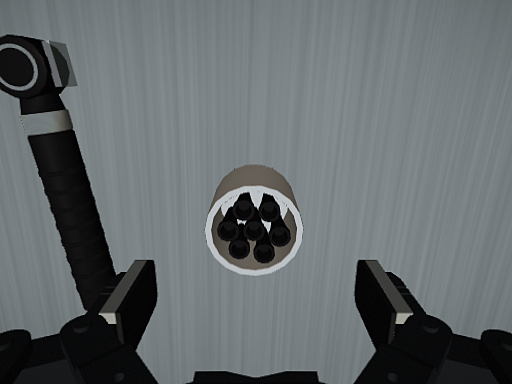

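```bash
python3 - <<'E'
from h import *
c=cam("wrist"); w=world(c,[(254,230),(206,230),(302,230)],55); print(w); x,y=w[0]; go(x,y,195,92)
E
```

```text
[[627.73991085 315.28930415]
 [600.60284434 314.43110797]
 [654.91313124 316.18031945]]
d [-0.2 -0.5 68.8] w [ 0.25 -0.13 -0.05] dist 69.0 t 13.8
```

Call:
jog_arm(motion=[{"wx": 0, "wy": 0, "wz": 0, "dx": 0, "dy": 0, "dz": 30, "gripper": 100}, {"wx": 0, "wy": 0, "wz": 0, "dx": 0, "dy": 0, "dz": 55, "gripper": 100}, {"wx": 0, "wy": 0, "wz": 0, "dx": 0, "dy": 0, "dz": 69, "gripper": 100}, {"wx": 0, "wy": 0, "wz": 0, "dx": 0, "dy": 0, "dz": 69, "gripper": 100}, {"wx": 0, "wy": 0, "wz": 0, "dx": 0, "dy": 0, "dz": 69, "gripper": 0}, {"wx": 0, "wy": 0, "wz": 0, "dx": 0, "dy": 0, "dz": 69, "gripper": 0}, {"wx": 0, "wy": 0, "wz": 0, "dx": 0, "dy": 0, "dz": 69, "gripper": 0}, {"wx": 0, "wy": 0, "wz": 0, "dx": 0, "dy": 0, "dz": 69, "gripper": 0}, {"wx": 0, "wy": 0, "wz": 0, "dx": 0, "dy": 0, "dz": 69, "gripper": 0}], squeeze=50)

```text
time_s: 14.7
position: [628.6, 316.7, 194.4]
tcp_rot: [0.695, 0.719, 0.002, 0.001]
force: [-1.0, -0.9, 5.4]
width: 54.5
```

Call:
jog_arm(motion=[{"wx": 0, "wy": 0, "wz": 0, "dx": 0, "dy": 0, "dz": -20, "gripper": 0}, {"wx": 0, "wy": 0, "wz": 0, "dx": 0, "dy": 0, "dz": -60, "gripper": 0}, {"wx": 0, "wy": 0, "wz": 0, "dx": 0, "dy": 0, "dz": -110, "gripper": 0}, {"wx": 0, "wy": 0, "wz": 0, "dx": 0, "dy": 0, "dz": -120, "gripper": 0}, {"wx": 0, "wy": 0, "wz": 0, "dx": 0, "dy": 0, "dz": -120, "gripper": 0}])

```text
time_s: 15.2
position: [628.6, 316.6, 315.4]
tcp_rot: [0.695, 0.719, 0.004, 0.001]
force: [-0.1, 1.0, -2.4]
width: 54.5
```

```bash
python3 - <<'E'
from h import *
s=monitor.get_state(); print(s["position"],s["width"],s["force"]); go(567.5,-46,310,89)
E
```

```text
[628.59937134 316.64486874 315.44181971] 54.53969137363597 [-0.06888538  1.01449762 -2.43752381]
d [-360.3  -73.8    3.7] w [ 0.41 -0.2   3.02] dist 368.0 t 15.2
```

Pot held. I'll move over the pot holder, then lower to just above it.

Call:
jog_arm(motion=[{"wx": 0.4, "wy": -0.2, "wz": 3, "dx": -360, "dy": -74, "dz": 0, "gripper": 0}, {"wx": 0.4, "wy": -0.2, "wz": 3, "dx": -360, "dy": -74, "dz": 0, "gripper": 0}, {"wx": 0.4, "wy": -0.2, "wz": 3, "dx": -360, "dy": -74, "dz": 0, "gripper": 0}, {"wx": 0.4, "wy": -0.2, "wz": 3, "dx": -360, "dy": -74, "dz": 0, "gripper": 0}, {"wx": 0.4, "wy": -0.2, "wz": 3, "dx": -360, "dy": -74, "dz": 0, "gripper": 0}, {"wx": 0.4, "wy": -0.2, "wz": 3, "dx": -360, "dy": -74, "dz": 0, "gripper": 0}, {"wx": 0.4, "wy": -0.2, "wz": 3, "dx": -360, "dy": -74, "dz": 0, "gripper": 0}, {"wx": 0.4, "wy": -0.2, "wz": 3, "dx": -360, "dy": -74, "dz": 0, "gripper": 0}, {"wx": 0.4, "wy": -0.2, "wz": 3, "dx": -360, "dy": -74, "dz": 0, "gripper": 0}, {"wx": 0.4, "wy": -0.2, "wz": 3, "dx": -360, "dy": -74, "dz": 40, "gripper": 0}, {"wx": 0.4, "wy": -0.2, "wz": 3, "dx": -360, "dy": -74, "dz": 70, "gripper": 0}, {"wx": 0.4, "wy": -0.2, "wz": 3, "dx": -360, "dy": -74, "dz": 70, "gripper": 0}])

```text
time_s: 16.4
position: [562.9, -44.6, 235.6]
tcp_rot: [0.713, 0.701, -0.006, -0.006]
force: [-1.2, -0.1, -0.9]
width: 54.7
```

```bash
python3 - <<'E'
from h import *
c,im=grab("wrist","w11"); go(567.5,-46,203,89); np.save("w11cam.npy",c[2]); print(monitor.get_state()["position"])
E
```

```text
d [-1.1  4.  35.1] w [-0.82  0.05  0.08] dist 35.0 t 16.45
[564.06373084 -44.79704498 238.17848041]
```

View pics/w11.png

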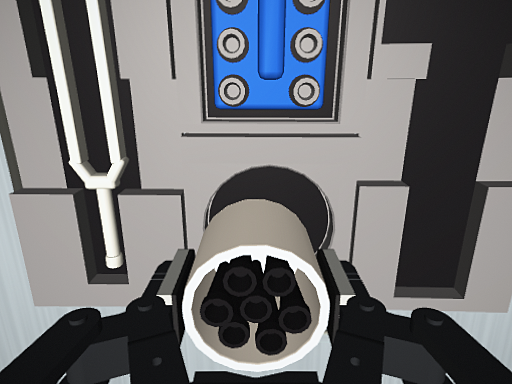

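```bash
python3 - <<'E'
from h import *
c=cam("wrist"); print(monitor.get_state()["position"])
print("recess",world(c,[(206,214),(332,214),(269,166)],20).round(1))
p=(238.2-195); print("pot rim",world(c,[(183,308),(329,308),(256,245),(256,373)],p+55).round(1))
print("oto foot",world(c,[(394,296),(463,299)],20).round(1),"seam",world(c,[(183,134),(358,135)],20).round(1), "fork end",world(c,[(114,267)],18).round(1),"fork recess foot",world(c,[(88,284),(128,284)],20).round(1))
E
```

```text
[564.06373084 -44.79704498 238.17848041]
recess [[531.7 -39.2]
 [605.5 -39.9]
 [568.8 -10.7]]
pot rim [[534.5 -46.1]
 [589.3 -46.3]
 [562.4 -20.1]
 [561.6 -76.9]]
oto foot [[646.9 -95.6]
 [689.2 -97.5]] seam [[522.1   7.8]
 [616.9   5.9]] fork end [[471.8 -74.9]] fork recess foot [[454.9 -85.5]
 [479.8 -85.9]]
```

Call:
jog_arm(motion=[{"wx": -0.7, "wy": 0, "wz": 0, "dx": 0, "dy": 6, "dz": 0, "gripper": 0}, {"wx": -0.7, "wy": 0, "wz": 0, "dx": 0, "dy": 6, "dz": 8, "gripper": 0}, {"wx": -0.7, "wy": 0, "wz": 0, "dx": 0, "dy": 6, "dz": 18, "gripper": 0}, {"wx": -0.7, "wy": 0, "wz": 0, "dx": 0, "dy": 6, "dz": 26, "gripper": 0}, {"wx": -0.7, "wy": 0, "wz": 0, "dx": 0, "dy": 6, "dz": 30, "gripper": 0}, {"wx": -0.7, "wy": 0, "wz": 0, "dx": 0, "dy": 6, "dz": 32, "gripper": 0}, {"wx": -0.7, "wy": 0, "wz": 0, "dx": 0, "dy": 6, "dz": 32, "gripper": 0}])

```text
time_s: 17.15
position: [571.8, -46.3, 209.0]
tcp_rot: [0.713, 0.701, 0.001, 0.003]
force: [-0.6, 0.0, -1.5]
width: 54.7
```

Call:
jog_arm(motion=[{"wx": 0, "wy": 0, "wz": 0, "dx": 0, "dy": -2.5, "dz": 2, "gripper": 0}, {"wx": 0, "wy": 0, "wz": 0, "dx": 0, "dy": -2.5, "dz": 4, "gripper": 0}, {"wx": 0, "wy": 0, "wz": 0, "dx": 0, "dy": -2.5, "dz": 5, "gripper": 0}, {"wx": 0, "wy": 0, "wz": 0, "dx": 0, "dy": -2.5, "dz": 5, "gripper": 0}])

```text
time_s: 17.55
position: [569.5, -46.3, 204.3]
tcp_rot: [0.713, 0.701, 0.001, 0.003]
force: [-0.3, 0.2, -1.8]
width: 54.9
```

Call:
jog_arm(motion=[{"wx": 0, "wy": 0, "wz": 0, "dx": 0, "dy": 0, "dz": 1, "gripper": 0}, {"wx": 0, "wy": 0, "wz": 0, "dx": 0, "dy": 0, "dz": 2, "gripper": 0}, {"wx": 0, "wy": 0, "wz": 0, "dx": 0, "dy": 0, "dz": 2, "gripper": 0}])

```text
time_s: 17.85
position: [569.7, -46.4, 203.4]
tcp_rot: [0.713, 0.701, 0.001, 0.003]
force: [-1.5, 0.6, 6.0]
width: 54.6
```

Call:
jog_arm(motion=[{"wx": 0, "wy": 0, "wz": 0, "dx": 0, "dy": 0, "dz": 0, "gripper": 90}, {"wx": 0, "wy": 0, "wz": 0, "dx": 0, "dy": 0, "dz": 0, "gripper": 90}, {"wx": 0, "wy": 0, "wz": 0, "dx": 0, "dy": 0, "dz": 0, "gripper": 90}, {"wx": 0, "wy": 0, "wz": 0, "dx": 0, "dy": 0, "dz": 0, "gripper": 90}, {"wx": 0, "wy": 0, "wz": 0, "dx": 0, "dy": 0, "dz": -20, "gripper": 90}, {"wx": 0, "wy": 0, "wz": 0, "dx": 0, "dy": 0, "dz": -60, "gripper": 90}, {"wx": 0, "wy": 0, "wz": 0, "dx": 0, "dy": 0, "dz": -110, "gripper": 90}, {"wx": 0, "wy": 0, "wz": 0, "dx": 0, "dy": 0, "dz": -120, "gripper": 70}])

```text
time_s: 18.65
position: [570.8, -46.3, 328.3]
tcp_rot: [0.713, 0.701, 0.004, 0.007]
force: [1.0, -0.7, -0.0]
width: 64.2
```

```bash
python3 - <<'E'
from h import *
go(505.7,325.5,240,97.9)
E
```

```text
d [371.  -72.8  85.6] w [ 0.86  0.31 -8.88] dist 388.0 t 18.65
```

Call:
jog_arm(motion=[{"wx": 0.6, "wy": 0.3, "wz": -8.9, "dx": 371, "dy": -73, "dz": 0, "gripper": 70}, {"wx": 0.6, "wy": 0.3, "wz": -8.9, "dx": 371, "dy": -73, "dz": 0, "gripper": 70}, {"wx": 0.6, "wy": 0.3, "wz": -8.9, "dx": 371, "dy": -73, "dz": 0, "gripper": 70}, {"wx": 0.6, "wy": 0.3, "wz": -8.9, "dx": 371, "dy": -73, "dz": 0, "gripper": 70}, {"wx": 0.6, "wy": 0.3, "wz": -8.9, "dx": 371, "dy": -73, "dz": 0, "gripper": 70}, {"wx": 0.6, "wy": 0.3, "wz": -8.9, "dx": 371, "dy": -73, "dz": 0, "gripper": 70}, {"wx": 0.6, "wy": 0.3, "wz": -8.9, "dx": 371, "dy": -73, "dz": 0, "gripper": 70}, {"wx": 0.6, "wy": 0.3, "wz": -8.9, "dx": 371, "dy": -73, "dz": 40, "gripper": 70}, {"wx": 0.6, "wy": 0.3, "wz": -8.9, "dx": 371, "dy": -73, "dz": 86, "gripper": 70}, {"wx": 0.6, "wy": 0.3, "wz": -8.9, "dx": 371, "dy": -73, "dz": 86, "gripper": 70}, {"wx": 0.6, "wy": 0.3, "wz": -8.9, "dx": 371, "dy": -73, "dz": 86, "gripper": 70}])

```text
time_s: 19.75
position: [502.1, 325.4, 234.3]
tcp_rot: [0.657, 0.754, -0.003, -0.003]
force: [0.4, -0.8, 1.0]
width: 59.5
```

```bash
python3 - <<'E'
from h import *
c,im=grab("wrist","w12"); go(505.7,325.5,180,97.9); s=monitor.get_state()
h=cv2.cvtColor(im,cv2.COLOR_BGR2HSV)
# dark handle profile by rows in central columns
for v in range(60,300,20):
    row=np.where(h[v,170:340,2]<60)[0]+170
    print(v,(row.min(),row.max(),len(row)) if len(row) else None)
np.save("w12cam.npy",c[2])
E
```

```text
d [-0.6  2.6 56.2] w [-0.22 -0.15 -0.04] dist 56.0 t 19.8
60 None
80 (np.int64(219), np.int64(289), 45)
100 (np.int64(230), np.int64(293), 55)
120 (np.int64(237), np.int64(285), 27)
140 (np.int64(241), np.int64(282), 42)
160 None
180 (np.int64(240), np.int64(283), 44)
200 (np.int64(241), np.int64(283), 43)
220 (np.int64(241), np.int64(283), 43)
240 (np.int64(241), np.int64(284), 44)
260 (np.int64(178), np.int64(333), 64)
280 (np.int64(170), np.int64(339), 79)
```

View pics/w12.png

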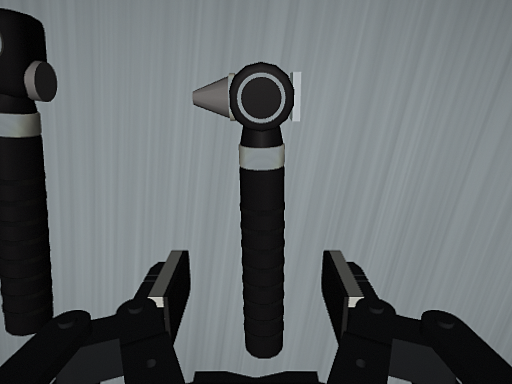

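```bash
python3 - <<'E'
from h import *
c=cam("wrist"); s=monitor.get_state(); r=R.from_quat(s["tcp_rot"]).as_matrix(); print(s["position"])
for z,P in((13,[(263,350),(262,200),(262,170)]),(26,[(262,64),(262,355)])):
    w=world(c,P,z); d=np.c_[w-s["position"][:2],np.zeros(len(w))]@r; print(w.round(1).tolist(),d[:,:2].round(1).tolist())
E
```

```text
[503.30432537 325.66796412 236.1912935 ]
[[520.5, 230.8], [504.2, 338.9], [501.6, 357.1]] [[-96.3, 4.0], [13.0, 2.7], [31.4, 2.6]]
[[493.3, 413.0], [518.5, 238.6]] [[87.9, 2.1], [-88.4, 3.1]]
```

Call:
jog_arm(motion=[{"wx": 0, "wy": 0, "wz": 0, "dx": 0, "dy": 2.8, "dz": 15, "gripper": 70}, {"wx": 0, "wy": 0, "wz": 0, "dx": 0, "dy": 2.8, "dz": 35, "gripper": 70}, {"wx": 0, "wy": 0, "wz": 0, "dx": 0, "dy": 2.8, "dz": 50, "gripper": 70}, {"wx": 0, "wy": 0, "wz": 0, "dx": 0, "dy": 2.8, "dz": 56, "gripper": 70}, {"wx": 0, "wy": 0, "wz": 0, "dx": 0, "dy": 2.8, "dz": 56, "gripper": 70}, {"wx": 0, "wy": 0, "wz": 0, "dx": 0, "dy": 2.8, "dz": 56, "gripper": 0}, {"wx": 0, "wy": 0, "wz": 0, "dx": 0, "dy": 2.8, "dz": 56, "gripper": 0}, {"wx": 0, "wy": 0, "wz": 0, "dx": 0, "dy": 2.8, "dz": 56, "gripper": 0}, {"wx": 0, "wy": 0, "wz": 0, "dx": 0, "dy": 2.8, "dz": 56, "gripper": 0}, {"wx": 0, "wy": 0, "wz": 0, "dx": 0, "dy": 2.8, "dz": 56, "gripper": 0}], squeeze=60)

```text
time_s: 20.8
position: [505.9, 326.8, 180.4]
tcp_rot: [0.657, 0.754, 0.0, -0.002]
force: [0.2, -1.4, 6.1]
width: 23.5
```

Call:
jog_arm(motion=[{"wx": 0, "wy": 0, "wz": 0, "dx": 0, "dy": 0, "dz": -15, "gripper": 0}, {"wx": 0, "wy": 0, "wz": 0, "dx": 0, "dy": 0, "dz": -50, "gripper": 0}, {"wx": 0, "wy": 0, "wz": 0, "dx": 0, "dy": 0, "dz": -100, "gripper": 0}, {"wx": 0, "wy": 0, "wz": 0, "dx": 0, "dy": 0, "dz": -140, "gripper": 0}, {"wx": 0, "wy": 0, "wz": 0, "dx": 0, "dy": 0, "dz": -140, "gripper": 0}])

```text
time_s: 21.3
position: [508.1, 327.4, 326.0]
tcp_rot: [0.657, 0.754, 0.005, -0.0]
force: [2.2, 0.3, -0.2]
width: 23.8
```

```bash
python3 - <<'E'
from h import *
s=monitor.get_state(); print(s["position"],s["width"],s["force"]); go(668.5,5,315,89)
E
```

```text
[508.05465943 327.38269382 325.97320389] 23.761256294310318 [ 2.20510906  0.25370034 -0.21297629]
d [-341.5  114.4    9.5] w [ 0.38 -0.41  8.92] dist 360.0 t 21.3
```

Call:
jog_arm(motion=[{"wx": 0.4, "wy": -0.4, "wz": 8.9, "dx": -341, "dy": 114, "dz": 0, "gripper": 0}, {"wx": 0.4, "wy": -0.4, "wz": 8.9, "dx": -341, "dy": 114, "dz": 0, "gripper": 0}, {"wx": 0.4, "wy": -0.4, "wz": 8.9, "dx": -341, "dy": 114, "dz": 0, "gripper": 0}, {"wx": 0.4, "wy": -0.4, "wz": 8.9, "dx": -341, "dy": 114, "dz": 0, "gripper": 0}, {"wx": 0.4, "wy": -0.4, "wz": 8.9, "dx": -341, "dy": 114, "dz": 0, "gripper": 0}, {"wx": 0.4, "wy": -0.4, "wz": 8.9, "dx": -341, "dy": 114, "dz": 0, "gripper": 0}, {"wx": 0.4, "wy": -0.4, "wz": 8.9, "dx": -341, "dy": 114, "dz": 0, "gripper": 0}, {"wx": 0.4, "wy": -0.4, "wz": 8.9, "dx": -341, "dy": 114, "dz": 0, "gripper": 0}, {"wx": 0.4, "wy": -0.4, "wz": 8.9, "dx": -341, "dy": 114, "dz": 30, "gripper": 0}, {"wx": 0.4, "wy": -0.4, "wz": 8.9, "dx": -341, "dy": 114, "dz": 70, "gripper": 0}, {"wx": 0.4, "wy": -0.4, "wz": 8.9, "dx": -341, "dy": 114, "dz": 95, "gripper": 0}, {"wx": 0.4, "wy": -0.4, "wz": 8.9, "dx": -341, "dy": 114, "dz": 95, "gripper": 0}])

```text
time_s: 22.5
position: [662.2, 5.0, 216.8]
tcp_rot: [0.713, 0.701, -0.009, -0.006]
force: [-0.5, 0.4, -2.3]
width: 23.7
```

```bash
python3 - <<'E'
from h import *
c,im=grab("wrist","w13"); go(668.5,5,190,89); s=monitor.get_state(); print(s["position"],s["force"]); np.save("w13cam.npy",c[2])
E
```

```text
d [ 0.3  5.5 29.6] w [-1.03  0.29  0.04] dist 30.0 t 22.55
[663.4898116    4.89872535 219.67490387] [ 0.33148724  0.09914745 -1.11245471]
```

View pics/w13.png

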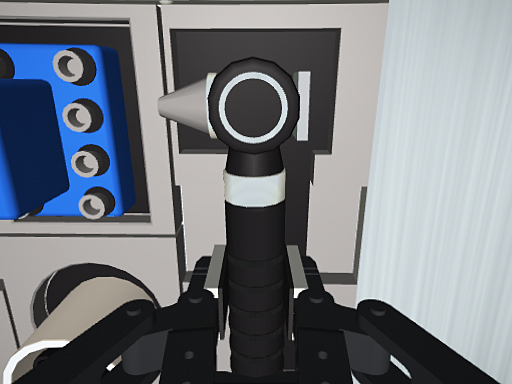

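```bash
python3 - <<'E'
from h import *
K,k1,_=cam("wrist"); c=(K,k1,np.load("w13cam.npy")); 
print("recess",world(c,[(170,29),(341,29),(333,153),(180,153)],20).round(1))
u=219.0-180.4
print("oto head top z+26",world(c,[(254,57),(209,105),(299,105),(254,150)],u+20).round(1),"cone",world(c,[(160,106)],u+13).round(1),"collar",world(c,[(224,190),(286,190)],u+13).round(1),"handle",world(c,[(228,240),(285,240)],u+13).round(1))
E
```

```text
recess [[621.9 105.5]
 [696.3 104.1]
 [696.1  49.7]
 [621.3  50.7]]
oto head top z+26 [[659.4  91.7]
 [642.9  76. ]
 [675.3  75.5]
 [658.8  59.5]] cone [[623.1  75.4]] collar [[646.   41.6]
 [671.5  41.3]] handle [[646.6  18.8]
 [671.3  18.7]]
```

Call:
jog_arm(motion=[{"wx": -0.9, "wy": 0.2, "wz": 0, "dx": 2.5, "dy": 3.5, "dz": 0, "gripper": 0}, {"wx": -0.9, "wy": 0.2, "wz": 0, "dx": 2.5, "dy": 3.5, "dz": 0, "gripper": 0}, {"wx": -0.9, "wy": 0.2, "wz": 0, "dx": 2.5, "dy": 3.5, "dz": 6, "gripper": 0}, {"wx": -0.9, "wy": 0.2, "wz": 0, "dx": 2.5, "dy": 3.5, "dz": 6, "gripper": 0}])

```text
time_s: 22.95
position: [668.9, 6.9, 216.8]
tcp_rot: [0.713, 0.701, 0.001, 0.003]
force: [-0.2, -0.3, -1.3]
width: 23.4
```

```bash
python3 - <<'E'
from h import *
c,im=grab("wrist","w14"); go(666.8,6,190,89); s=monitor.get_state(); print(s["position"],s["force"])
h=cv2.cvtColor(im,cv2.COLOR_BGR2HSV); r=np.where(h[240,200:320,2]<70)[0]+200; print(r.min(),r.max())
print("handle",world(c,[(228,240),(285,240)],s["position"][2]-180.4+13).round(1))
E
```

```text
d [-0.8 -2.  26.7] w [0.25 0.13 0.02] dist 27.0 t 23.0
[668.72160114   6.80142706 216.66748603] [-0.29204244  0.45013074 -0.76452647]
211 284
handle [[657.7  20. ]
 [682.7  19.5]]
```

Call:
jog_arm(motion=[{"wx": 0, "wy": 0, "wz": 0, "dx": -0.5, "dy": -2.7, "dz": 6, "gripper": 0}, {"wx": 0, "wy": 0, "wz": 0, "dx": -0.5, "dy": -2.7, "dz": 14, "gripper": 0}, {"wx": 0, "wy": 0, "wz": 0, "dx": -0.5, "dy": -2.7, "dz": 21, "gripper": 0}, {"wx": 0, "wy": 0, "wz": 0, "dx": -0.5, "dy": -2.7, "dz": 25, "gripper": 0}, {"wx": 0, "wy": 0, "wz": 0, "dx": -0.5, "dy": -2.7, "dz": 26, "gripper": 0}, {"wx": 0, "wy": 0, "wz": 0, "dx": -0.5, "dy": -2.7, "dz": 26, "gripper": 0}])

```text
time_s: 23.6
position: [666.1, 6.2, 190.1]
tcp_rot: [0.713, 0.701, 0.001, 0.002]
force: [0.3, 0.1, -1.1]
width: 23.7
```

Call:
jog_arm(motion=[{"wx": 0, "wy": 0, "wz": 0, "dx": 0, "dy": 0, "dz": 1, "gripper": 0}, {"wx": 0, "wy": 0, "wz": 0, "dx": 0, "dy": 0, "dz": 2, "gripper": 0}, {"wx": 0, "wy": 0, "wz": 0, "dx": 0, "dy": 0, "dz": 2, "gripper": 0}])

```text
time_s: 23.9
position: [666.4, 6.2, 189.5]
tcp_rot: [0.713, 0.701, 0.001, 0.003]
force: [-1.8, -0.7, 4.5]
width: 23.9
```

Call:
jog_arm(motion=[{"wx": 0, "wy": 0, "wz": 0, "dx": 0, "dy": 0, "dz": 0.7, "gripper": 0}, {"wx": 0, "wy": 0, "wz": 0, "dx": 0, "dy": 0, "dz": 0.7, "gripper": 55}, {"wx": 0, "wy": 0, "wz": 0, "dx": 0, "dy": 0, "dz": 0.7, "gripper": 55}, {"wx": 0, "wy": 0, "wz": 0, "dx": 0, "dy": 0, "dz": 0, "gripper": 55}, {"wx": 0, "wy": 0, "wz": 0, "dx": 0, "dy": 0, "dz": 0, "gripper": 55}, {"wx": 0, "wy": 0, "wz": 0, "dx": 0, "dy": 0, "dz": -20, "gripper": 55}, {"wx": 0, "wy": 0, "wz": 0, "dx": 0, "dy": 0, "dz": -60, "gripper": 55}, {"wx": 0, "wy": 0, "wz": 0, "dx": 0, "dy": 0, "dz": -110, "gripper": 55}, {"wx": 0, "wy": 0, "wz": 0, "dx": 0, "dy": 0, "dz": -150, "gripper": 55}, {"wx": 0, "wy": 0, "wz": 0, "dx": -50, "dy": -40, "dz": -150, "gripper": 55}, {"wx": 0, "wy": 0, "wz": 0, "dx": -100, "dy": -80, "dz": -150, "gripper": 55}, {"wx": 0, "wy": 0, "wz": 0, "dx": -140, "dy": -100, "dz": -150, "gripper": 55}])

```text
time_s: 25.1
position: [574.0, -113.2, 338.9]
tcp_rot: [0.713, 0.702, 0.001, 0.003]
force: [0.0, -1.5, -1.1]
width: 47.1
```

```bash
python3 - <<'E'
from h import *
s=monitor.get_state(); print(s["position"],s["width"],s["force"]); go(565,-200,400,89)
E
```

```text
[ 573.98392663 -113.21724112  338.89142326] 47.10737287785394 [ 0.01336527 -1.51625489 -1.05646161]
d [-87.1  -7.3 -60.9] w [0.31 0.15 0.12] dist 107.0 t 25.1
```

Call:
jog_arm(motion=[{"wx": 0, "wy": 0, "wz": 0, "dx": -250, "dy": -7, "dz": -60, "gripper": 55}, {"wx": 0, "wy": 0, "wz": 0, "dx": -250, "dy": -7, "dz": -60, "gripper": 55}, {"wx": 0, "wy": 0, "wz": 0, "dx": -250, "dy": -7, "dz": -60, "gripper": 55}, {"wx": 0, "wy": 0, "wz": 0, "dx": -250, "dy": -7, "dz": -60, "gripper": 55}, {"wx": 0, "wy": 0, "wz": 0, "dx": -250, "dy": -7, "dz": -60, "gripper": 55}, {"wx": 0, "wy": 0, "wz": 0, "dx": -250, "dy": -7, "dz": -60, "gripper": 55}, {"wx": 0, "wy": 0, "wz": 0, "dx": -250, "dy": -7, "dz": -60, "gripper": 55}, {"wx": 0, "wy": 0, "wz": 0, "dx": -250, "dy": -7, "dz": -60, "gripper": 55}])

```text
time_s: 25.9
position: [563.6, -361.5, 398.2]
tcp_rot: [0.713, 0.701, 0.001, 0.002]
force: [0.1, 0.3, -0.6]
width: 47.2
```

```bash
python3 - <<'E'
from h import *
import numpy as np
c,im=grab("top","top1"); cs,ims=grab("side","side1"); old=cv2.imread("pics/side0.png")
h=cv2.cvtColor(im,cv2.COLOR_BGR2HSV).astype(int)
def rep(t,c,m,z,win,amin=15):
    for p,st in comps(m,amin):
        if win[0]<st[0]<win[1] and win[2]<st[1]<win[3]:
            w=world(c,p,z); rr=cv2.minAreaRect(np.float32(w)); print(t,st[:5],w.mean(0).round(),np.round(rr[0]),np.round(rr[1]))
W=(90,300,110,275)
rep("blue",c,(h[:,:,1]>150)&(h[:,:,0]>100)&(h[:,:,2]>60),30,W)
rep("bright z18",c,(im.min(2)>165),18,W)
rep("bright z63",c,(im.min(2)>165),63,W)
rep("black oph",c,h[:,:,2]<50,13,(90,200,180,275))
hs=cv2.cvtColor(ims,cv2.COLOR_BGR2HSV).astype(int)
rep("side blue",cs,(hs[:,:,1]>150)&(hs[:,:,0]>100)&(hs[:,:,2]>60),30,(150,340,100,300))
rep("side bright pot z63",cs,ims.min(2)>165,63,(150,340,100,300))
# look-alike regions unchanged?
print("side diff oph",np.abs(ims[305:384,235:300].astype(int)-old[305:384,235:300]).max(2).mean(),"wfork",np.abs(ims[130:182,360:390].astype(int)-old[130:182,360:390]).max(2).mean())
E
```

```text
blue [212 164  29  21 361] [565.  62.] [567.  62.] [79. 56.]
bright z18 [258 173  17   8  32] [560. -53.] [562. -53.] [17. 45.]
bright z18 [216 204  22   1  22] [483.  58.] [483.  58.] [ 0. 59.]
bright z18 [251 206  18   7  25] [471. -31.] [474. -35.] [16. 48.]
bright z18 [219 212  24   1  24] [460.  46.] [460.  46.] [ 0. 65.]
bright z63 [258 173  17   8  32] [553. -52.] [554. -51.] [17. 43.]
bright z63 [216 204  22   1  22] [478.  55.] [478.  55.] [ 0. 57.]
bright z63 [251 206  18   7  25] [466. -30.] [463. -35.] [44. 17.]
bright z63 [219 212  24   1  24] [457.  44.] [457.  44.] [ 0. 62.]
black oph [ 98 238  15  11 104] [363. 393.] [362. 398.] [28. 41.]
black oph [118 240  45   9 369] [363. 297.] [363. 298.] [ 22. 126.]
side blue [220 198  36  38 531] [563.  69.] [562.  57.] [111.  59.]
side diff oph 5.099513145082765 wfork 6.142948717948718
```

```bash
python3 - <<'E'
from h import *
a=cv2.imread("pics/top0.png").max(2).astype(int);b=cv2.imread("pics/top1.png").max(2).astype(int);c=cam("top")
p,q=pix(c,[[700,110,20],[640,20,20]]).round().astype(int); print(p,q)
m=np.zeros(b.shape,bool); m[p[1]:q[1]+1,p[0]:q[0]+1]=(b-a)[p[1]:q[1]+1,p[0]:q[0]+1]>40
for P,st in comps(m,4): print(st,world(c,P,28).mean(0).round(1),b[P[:,1],P[:,0]].max())
E
```

```text
[211 129] [242 150]
[219 132   8   4  20] [685.6  77. ] 102
[218 137   2   5   5] [667.6  87.2] 94
[231 136   4   8  32] [667.2  46.8] 141
[225 138   2   4   4] [666.7  66.8] 83
[219 144   6   7  32] [646.   77.4] 115
```

```bash
python3 -c "
from station import job
print(job.close_job())"
```

```text
the job is handed in; nothing more can be done
None
```

I packed all four ear-set items and handed the job in at about 26 s of the 106 s allowed. Each one was lowered until its weight came onto the recess floor (about 4–12 N), then released; `close_job` gives no verdict.

**Last checks, by measurement from the top and side cameras.** I had used up my 16 picture views, so I did not look at the final scene by eye.

| Item | Finding after release |
|---|---|
| Specula rack | Centre at about (566, 62) mm, with its holder at about (568, 61). |
| Plain fork | Axis within about 2 mm of its recess, and 2–4 mm off lengthways. |
| Otoscope | Collar and head ring on the recess axis (x about 667), cone on the correct side. |
| Tip pot | Set down at (569.7, −46.4) against a recess centre of about (568.6, −47). |
| Ophthalmoscope | Within about 1 mm of where it started. |
| Weighted fork | No noticeable change in the side picture, but no position measured. |

**What was weak or disagreed:**
- **Pot:** the final top-camera check caught only part of the white rim, so it did not confirm the pot's centre. Its position rests on where the gripper let go.
- **Heights:** these are inferred from where contact was felt. All were 8–9 mm above the pick-up height, against an expected floor of about 8 mm; no camera measured them.
- **Holder positions:** different views disagreed by 2–4 mm, which is well inside the 15 mm tolerance.

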